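# Unbar the test nest and hold a battery holder pressed home behind its lip

## Robot

A 7-joint arm with a two-finger parallel gripper is mounted at the origin on the work surface. World frame = base frame: x ahead of the robot, y to its left, z up, the work surface at z = 0. Lengths are in m, angles in rad, forces in N, time in s.
With the tool pointing down it reaches from about 0.35 to 0.9 m from the base axis. Payload 7.2 kg.
Tool frame: the origin (TCP) lies midway between the tips of the shut fingers; the grasp point (between the pads) lies 19 mm behind it (hold_point_z is the distance from the TCP to the grasp point, in m); z points along the fingers, y is the direction in which the jaws open and shut (so a half turn about z gives the same grasp; the last joint's range is limited). The gripper opens to 85 mm and grips with 20 to 120 N. Pads are 22 mm wide; open, the fingers measure 114 mm over their backs; the gripper's body (76 mm by 85 mm) begins 54 mm behind the grasp point. The pads swing forward as they close: fully open they stand 13 mm farther back than shut.
Start: joints at [-1.226, 0.411, -0.013, 1.596, 0.006, 1.134, -0.082], TCP at [0.251, 0.572, 0.231] pointing down, gripper open.
Joint ranges: [-2.95, 2.95], [-0.29, 1.99], [-1.47, 1.44], [0.14, 2.54], [-1.03, 4.17], [0.13, 1.85], [-2.86, 2.86]. Speed limits (rad/s): [2.39, 2.39, 3.01, 3.01, 3.14, 3.14, 3.14].

## Interface

Orientations are given as a rotation vector (axis times angle).
In Python, from cell import * gives the robot as it stands.
- The arm moves only by the tool move_arm, never from a script. Its arguments are lists of equal length, an entry for each row: "rotation": the turn, a rotation vector about the tool's x, y, z in degrees, a list of three; "slide": the shift along the tool's x, y, z in m, a list of three; "gripper": the finger opening in m, from 0 to 0.0854. In form: {"rotation": [[wx, wy, wz], ...], "slide": [[tx, ty, tz], ...], "gripper": [gripper, ...]}. A call has 1 to 8 rows; each row shifts and turns the commanded pose from where the row before left it, along the tool's axes as they then stand; what a row does not reach is not made up. A row lasts 1/12 s, in which the tool goes at most 41.7 mm and 7.16 degrees, less where a joint would pass 70% of its speed; a pose out of reach is approached as far as the arm can. A call is refused whole if a number of a shift passes 0.0417 or a number of a turn 7.16, either way. A call with a gripper value outside its range is refused whole. The fingers move at their own pace and stop on an object; "newtons" is the grip in N (left out, the last holds). Time passes only in rows, so rows that do not move let the fingers close. It gives the time, the measured TCP pose, the force and the opening at its end, in the units of the state.
- read_state(): the state, without advancing time (a new reading comes with each control period).
- snapshot(name): name is "scene" or "top" or "wrist"; returns the picture (480x640x3 uint8, blue, green, red); there is no depth.
- camera_info(name): a dict with "fovy" (degrees; the focal length in pixels is half the picture's height over the tangent of half this angle, whatever the lens; pixels are square), "cx", "cy" (the principal point, pixels), "dist" ([k1, k2, p1, p2, k3] as OpenCV has them; the pictures are not rectified), "rvec" (rotation vector, rad) and "tvec" (3), from world to camera coordinates, as OpenCV has them. Camera axes: x right, y down, z forward; pixel columns grow to the right and rows downward; lengths in m; the calibration is good to about 2 mm. A picture is of the moment at which its call begins: read the wrist's pose just before it. camera_info takes no time and is no camera call; for the wrist camera it gives the pose at the moment of the call.
- job_done(): hands the job in, once; it reports no verdict.
The state is a dict: "time_s": time; "qpos": joint angles; "joint_velocities": joint speeds; "tau": joint torques, N m; "tcp_pos": TCP position; "tcp_rot": TCP orientation; "contact_force": force on the tool from outside, world axes, zero at the start; "ft_torque": the same for the moment, N m; "gripper_width": opening from 0.0 (shut) to 1.0 (fully open).
Only numpy, scipy, OpenCV 4.12 (cv2) and the standard library are available. Lean on these libraries where they do the work, as an engineer would, in place of code of your own. Each camera call takes 0.05 s, during which the arm holds its last target.

## Task

Slide the barrel bolt that bars the mouth of the test nest all the way into its keeper, then take the large two-cell battery holder and push it flat along the nest's lane, in behind the lip, until it has driven the hidden sprung contact plate fully back. Finish while holding it pressed home there: do not let go, since the spring would push it back. Leave the two single-cell holders, the magnet and the heat sink where they are.

Things in the scene. Friction and masses are not known exactly. Their poses are not given: they have to be found in the camera images.
- nest: Fixed test nest. Origin: underside, on the lane's centre line, below the lip's edge. x = push direction (roughly away from the robot), y = towards the bolt's side, z up. All nest positions below are in mm in this frame. Steel base plate, top (the lane floor) at z 10: x -135 to 50, y -50 to 50, plus an arm under the bolt, x -30 to 20, y 50 to 180. Back wall behind the plunger.
- lip_edge (a point): Middle of the lip's front lower edge, nest (0, 0, 39). The lip roofs the lane from x 0 to 44, z 39 to 43, its upturned front edge reaching x -8, z 48.
- lane_mouth (a point): Lane floor between the front ends of the cheeks, nest (-14, 0, 10). Two upright cheeks, inner faces y +-22.5, outer +-29.5, z up to 39, flank the lane from x -14 to 44; in front of them guides flare outward to about y +-31 at x -25. Before that the lane floor is open on both sides.
- bolt (a joint): Travel of the barrel bolt along nest +y, m, 0 to 0.050. Its 12 mm rod lies at nest x -8, z 22. At the start (0 to 0.008) it crosses the lane just before the lip and bars it; at 0.050, against its stop, its tip is fully in the keeper and the lane is clear. Needs about 2 N, stays where left.
- bolt_knob (a point): Top of the bolt's upright knob, a round steel post 12 mm across (15 mm cap, top 3 mm) standing up from the rod to nest z 69, at nest x -8, y 68 plus the bolt's travel. Clear all round above z 40 (lip: z 48, at y below 30). Pinch it or push it along nest +y.
- keeper (a point): Centre of the bolt's keeper, a small steel bridge 28 x 18 mm, top at z = 35 mm, at nest (-8, 147, 22) mm; beyond the knob along nest +y.
- plunger (a joint): Travel of the sprung brass contact plate hidden under the lip, m: 0 to 0.010 along nest +x. Its foremost line, a level rounded rib at nest z 21, stands at nest x 20 when free and 30 fully back, a solid stop. Spring about 2 N at first touch, 7 N fully back.
- double_holder: The large battery holder: tan bakelite open-topped tray with two long bays, 90 (x) x 40 (y) x 26 mm (z), about 90 g, walls 3 mm, loose on the cart. Origin: centre of its underside. Goes in lengthwise, either end first, underside on the lane floor. Home: centre at nest x -15, y 0; 30 mm of it is behind the lip edge, 60 mm stays outside to hold or push.
- single_a: Smaller one-bay tan battery holder, 70 x 24 x 22 mm, origin under its centre. Leave alone.
- single_b: Another like single_a. Leave alone.
- magnet: Silver round speaker magnet, 60 mm in diameter, 32 mm high, origin under its centre. Leave alone.
- heat_sink: Finned copper heat sink, 60 x 50 x 30 mm, origin under its centre. Leave alone.
Mind the look-alikes: they are no part of the job. Leave any blue or purple look-alike of the double_holder alone.

How it is judged:
By the outcome, as a careful person would: the job done as asked, in the order asked, and still so for the second after the job is handed in, while the arm keeps its last pose, push and grip.
It also fails if it takes over 64 s, if anything falls off the work surface, if the arm or the gripper's body presses on something with over 40 N, if the wrist force passes 120 N, or if a joint passes its speed limit or range.

## Working session

There is one attempt and no reset: what is moved stays moved. The work goes in short steps, Python scripts to look and compute and a tool call to move; the robot and the scene stay as the last step left them, time stands still between calls to the robot, and variables do not carry over. Pictures are saved under pics/ and viewed, and the job is handed in when it is done.

Besides the shell and the picture viewer there is one more tool, called after "Call:" as name(argument=value, ...) on one line, values as JSON. move_arm: Moves the arm, as the interface text tells. Its arguments: {"type":"object","properties":{"rotation":{"type":"array"},"slide":{"type":"array"},"gripper":{"type":"array"},"newtons":{"type":"number"}},"required":["rotation","slide","gripper"]}

```bash
ls; mkdir -p pics
python3 - <<'E'
from cell import *
import cv2
s=read_state();print(s)
for n in("scene","top","wrist"):
    print(n,camera_info(n))
    cv2.imwrite(f"pics/{n}0.png",snapshot(n))
E
```

```text
pics
{'time_s': 0.0, 'qpos': array([-1.22620672,  0.41190146, -0.01272283,  1.59705174,  0.00555821,
        1.13429335, -0.08220799]), 'joint_velocities': array([ 0.0020621 , -0.00041614, -0.00061978,  0.00093595,  0.00060506,
       -0.00033082, -0.00079859]), 'tau': array([ 4.58043505e-04, -6.00621486e+01,  6.81551993e-01, -2.99411738e+01,
        1.35426733e-02,  1.05162457e-02,  5.49971162e-05]), 'tcp_pos': array([0.2505489 , 0.57203699, 0.23044888]), 'tcp_rot': array([-6.43747394e-01, -3.07466297e+00,  2.51023715e-03]), 'contact_force': array([ 0.75369216, -0.05114571, -0.62256601]), 'ft_torque': array([-0.02546475, -0.00687977,  0.02518778]), 'gripper_width': 1.0002009474568938}
scene {'fovy': 54.16664766012754, 'cx': 316.8354958778607, 'cy': 240.488916270428, 'dist': array([-0.12447209,  0.        ,  0.        ,  0.        ,  0.        ]), 'rvec': array([ 2.34040135,  0.74115806, -0.27319519]), 'tvec': array([-0.54873721, -0.18015454,  1.22135106])}
top {'fovy': 44.557734866711925, 'cx': 325.6072964333128, 'cy': 244.2103027792967, 'dist': array([-0.06509013,  0.        ,  0.        ,  0.        ,  0.        ]), 'rvec': array([ 2.14717116, -2.15357874,  0.16335935]), 'tvec': array([0.05549735, 0.629062  , 1.55585363])}
wrist {'fovy': 59.33842903709325, 'cx': 315.6905466032116, 'cy': 236.5165165366833, 'dist': array([-0.05332106,  0.        ,  0.        ,  0.        ,  0.        ]), 'rvec': array([-2.38864446, -1.56298365, -0.2588096 ]), 'tvec': array([-0.6249374 , -0.04150916,  0.38041149])}
```

View pics/scene0.png

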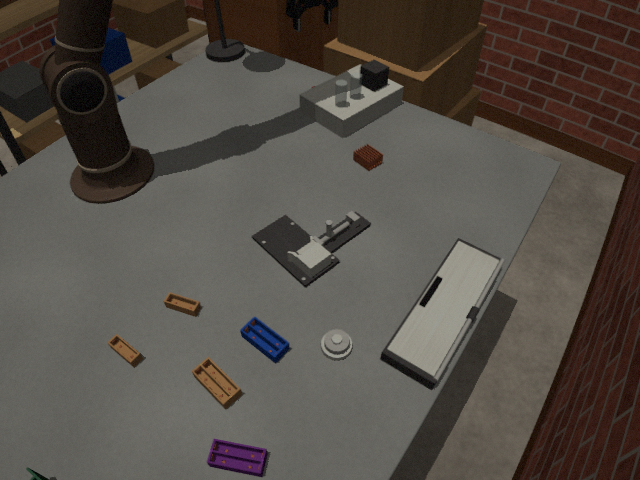

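View pics/top0.png

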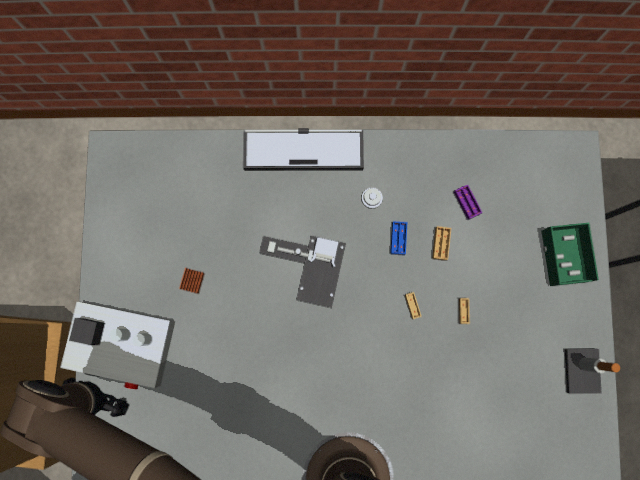

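View pics/wrist0.png

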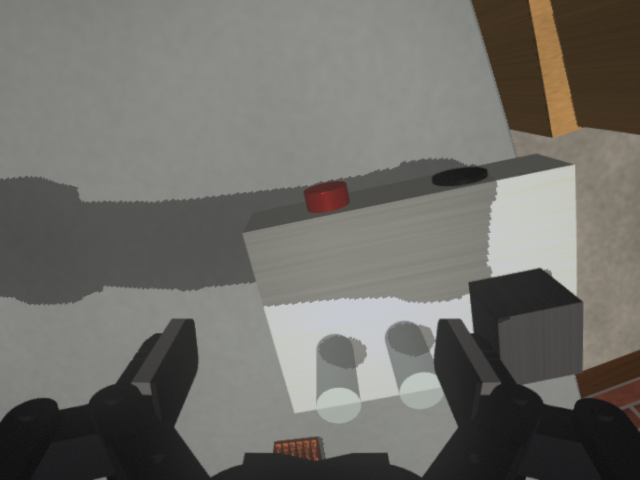

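The scene and top views show the nest at top px (320,270), with the bolt arm pointing left. The tan double holder is at top px (442,243), the blue look-alike at (399,238) and the purple one at (467,202). The wrist camera sees only the grey box.

```bash
cat > h.py <<'E'
import numpy as np, cv2
from cell import *
from scipy.spatial.transform import Rotation as R
def cam(n):
    c=camera_info(n); f=240/np.tan(np.radians(c['fovy'])/2)
    K=np.array([[f,0,c['cx']],[0,f,c['cy']],[0,0,1]]); M=cv2.Rodrigues(c['rvec'])[0]
    return dict(K=K,d=c['dist'],R=M,t=c['tvec'],rvec=c['rvec'])
def ray(c,p):
    u=cv2.undistortPoints(np.array([[p]],float),c['K'],c['d'])[0,0]
    d=c['R'].T@np.array([u[0],u[1],1]); return -c['R'].T@c['t'], d/np.linalg.norm(d)
def onz(c,p,z):
    o,d=ray(c,p); return o+d*(z-o[2])/d[2]
def tri(obs):
    A=np.zeros((3,3));b=np.zeros(3);L=[ray(c,p) for c,p in obs]
    for o,d in L:
        P=np.eye(3)-np.outer(d,d);A+=P;b+=P@o
    X=np.linalg.solve(A,b); return X,[np.linalg.norm(np.cross(X-o,d)) for o,d in L]
def proj(c,X):
    return cv2.projectPoints(np.array(X,float).reshape(-1,3),c['rvec'],c['t'],c['K'],c['d'])[0][:,0]
E
python3 - <<'E'
import cv2
a=cv2.imread('pics/top0.png')[220:320,250:360];b=cv2.imread('pics/scene0.png')[200:300,240:380]
cv2.imwrite('pics/topz.png',cv2.resize(a,None,fx=6,fy=6,interpolation=2)[:600])
cv2.imwrite('pics/scz.png',cv2.resize(b,None,fx=5.7,fy=5.7,interpolation=2))
E
```

```text
(no output)
```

View pics/topz.png

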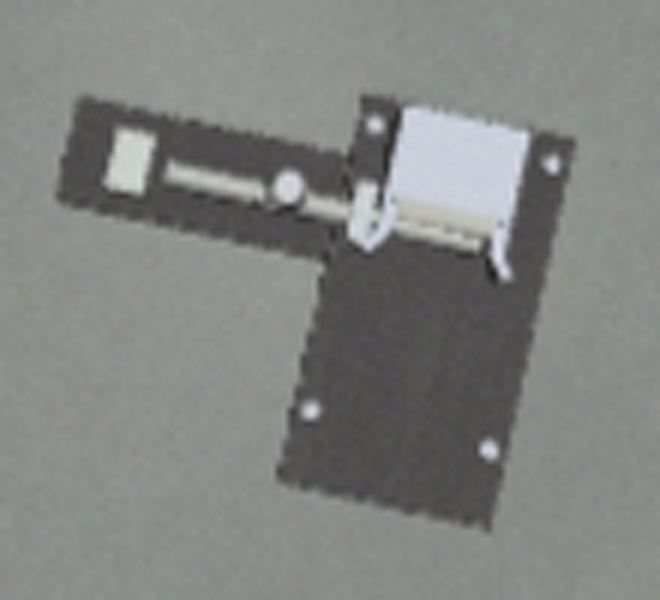

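View pics/scz.png

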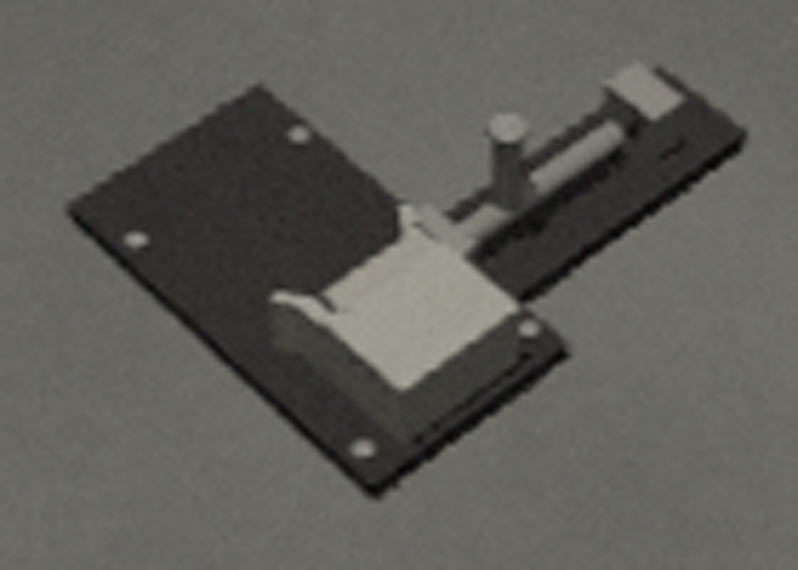

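Run:
```python
from h import *
T=cam('top');S=cam('scene')
top=lambda u,v:(250+(u+.5)/6-.5,220+(v+.5)/6-.5)
sc=lambda u,v:(240+(u+.5)/5.7-.5,200+(v+.5)/5.7-.5)
pts={(-135,50,10):((278,480),(258,87)),(-135,-50,10):((492,528),(70,208)),(50,-50,10):((575,140),(375,488)),(20,180,10):((80,97),(745,133)),(50,50,10):((362,97),(568,348)),(-30,180,10):((58,200),None),(-8,68,69):((289,184),(507,124)),(-8,147,35):((130,160),(645,92))}
N=[];W=[]
for k,(a,b) in pts.items():
    if b: 
        X,e=tri([(T,top(*a)),(S,sc(*b))]);print(k,X.round(4),np.round(e,4))
    Z=onz(T,top(*a),k[2]/1000); print('   top@z',Z.round(4), onz(S,sc(*b),k[2]/1000).round(4) if b else '')
    if k[2]==10:
        N.append(k[:2]);W.append((Z[:2]+(onz(S,sc(*b),.01)[:2] if b else Z[:2]))/2)
N=np.array(N)/1000.;W=np.array(W)
nm,wm=N.mean(0),W.mean(0);U,s,V=np.linalg.svd((N-nm).T@(W-wm));Rm=(U@V).T
print('yaw',np.degrees(np.arctan2(Rm[1,0],Rm[0,0])),'origin',wm-Rm@nm,'det',np.linalg.det(Rm));print((N-nm)@Rm.T+wm-W)
# holder
for n,c in(('top',T),('scene',S)):
    im=cv2.imread(f'pics/{n}0.png');h=cv2.cvtColor(im,cv2.COLOR_BGR2HSV)
    m=cv2.inRange(h,(5,80,60),(25,255,255));m=cv2.morphologyEx(m,cv2.MORPH_CLOSE,np.ones((5,5)))
    for q in cv2.findContours(m,0,1)[0]:
        if 80<cv2.contourArea(q)<3000:
            r=cv2.minAreaRect(q);print(n,r,[onz(c,p,.026).round(4)[:2] for p in cv2.boxPoints(r)],onz(c,r[0],.026).round(4))
```

```text
(-135, 50, 10) [0.4811 0.1366 0.0092] [0.0012 0.0012]
   top@z [0.4803 0.1357 0.01  ] [0.4825 0.1369 0.01  ]
(-135, -50, 10) [0.4598 0.0394 0.0097] [0.0026 0.0026]
   top@z [0.458  0.0375 0.01  ] [0.4617 0.0412 0.01  ]
(50, -50, 10) [ 6.394e-01 -4.000e-04  1.060e-02] [0.0023 0.0023]
   top@z [ 0.6378 -0.0021  0.01  ] [0.6408 0.0017 0.01  ]
(20, 180, 10) [0.6597 0.2296 0.0102] [0.0014 0.0014]
   top@z [0.6587 0.2287 0.01  ] [0.6606 0.2307 0.01  ]
(50, 50, 10) [0.6601 0.0981 0.0058] [0.0014 0.0014]
   top@z [0.6583 0.0972 0.01  ] [0.6627 0.0963 0.01  ]
   top@z [0.6102 0.2384 0.01  ] 
(-8, 68, 69) [0.6097 0.1292 0.0732] [0.0009 0.0009]
   top@z [0.6095 0.1287 0.069 ] [0.6083 0.1331 0.069 ]
(-8, 147, 35) [0.6262 0.2037 0.0364] [0.0013 0.0013]
   top@z [0.6254 0.203  0.035 ] [0.6264 0.2058 0.035 ]
yaw -12.408940840883306 origin [0.6015596  0.05834488] det 0.9999999999999996
[[-9.03565719e-04 -1.15096049e-04]
 [-8.81800594e-04 -8.17556889e-04]
 [ 3.45216208e-04 -1.03444331e-03]
 [ 1.15891154e-04  9.87568564e-05]
 [ 6.20272181e-04 -3.19098391e-04]
 [ 7.03986770e-04  2.18743778e-03]]
top ((
[... 2829 characters left out ...]
rray([-0.4724,  0.8218]), array([-0.1533,  0.5771]), array([-0.2871,  0.2408])] [-0.3653  0.4959  0.026 ]
scene ((194.54298400878906, 2.453824996948242), (18.00221061706543, 8.352123260498047), 16.389541625976562) [array([-0.6063,  0.8516]), array([-0.664 ,  0.9194]), array([-0.5549,  0.9168]), array([-0.5022,  0.8508])] [-0.5805  0.884   0.026 ]
scene ((144.0, 6.0), (12.0, 60.0), 90.0) [array([-0.9358,  0.7287]), array([-0.6811,  0.8583]), array([-0.5833,  0.7699]), array([-0.822 ,  0.6438])] [-0.7504  0.749   0.026 ]
scene ((29.0, 30.0), (60.0, 58.0), 90.0) [array([-1.5631,  0.4766]), array([-1.2112,  0.607 ]), array([-0.6636,  0.2669]), array([-0.9011,  0.1479])] [-1.0366  0.3546  0.026 ]
```

Call:
move_arm(rotation=[[0, 0, -5.6], [0, 0, -5.6], [0, 0, 0], [0, 0, 0], [0, 0, 0], [0, 0, 0], [0, 0, 0], [0, 0, 0]], slide=[[0, 0, 0], [0, 0, 0], [-0.0278, -0.0222, 0], [-0.0278, -0.0222, 0], [-0.0278, -0.0222, 0], [-0.0278, -0.0222, 0], [-0.0278, -0.0222, 0], [-0.0278, -0.0222, 0]], gripper=[0.0854, 0.0854, 0.0854, 0.0854, 0.0854, 0.0854, 0.0854, 0.0854])

```text
time_s: 0.82
tcp_pos: [0.3856, 0.4049, 0.2311]
tcp_rot: [-0.34, -3.123, 0.0]
contact_force: [0.6, 0.3, -0.3]
gripper_width: 1.0
```

Call:
move_arm(rotation=[[0, 0, 0], [0, 0, 0], [0, 0, 0], [0, 0, 0], [0, 0, 0], [0, 0, 0], [0, 0, 0], [0, 0, 0]], slide=[[-0.0278, -0.0222, 0], [-0.0278, -0.0222, 0], [-0.0278, -0.0222, 0], [-0.0278, -0.0222, 0], [-0.0278, -0.0222, 0], [-0.0278, -0.0222, 0], [-0.0278, -0.0222, 0], [0, 0, 0]], gripper=[0.0854, 0.0854, 0.0854, 0.0854, 0.0854, 0.0854, 0.0854, 0.0854])

```text
time_s: 1.48
tcp_pos: [0.5458, 0.2047, 0.2312]
tcp_rot: [0.355, 3.119, -0.006]
contact_force: [0.2, -1.8, 0.4]
gripper_width: 0.999
```

```bash
cat > look.py <<'E'
import sys,pickle
from h import *
n=sys.argv[1];s=read_state();c=cam('wrist')
print(s['time_s'],s['tcp_pos'].round(4),R.from_rotvec(s['tcp_rot']).as_matrix().round(4).tolist(),s['contact_force'].round(2),s['gripper_width'],'cam',(-c['R'].T@c['t']).round(4))
cv2.imwrite(f'pics/{n}.png',snapshot('wrist'));pickle.dump(c,open(f'pics/{n}.pkl','wb'))
E
python3 look.py w1
```

```text
1.4833 [0.5458 0.2047 0.2312] [[-0.9744, 0.225, 0.0023], [0.225, 0.9744, -0.0038], [-0.0031, -0.0032, -1.0]] [ 0.18 -1.78  0.43] 0.999314306786893 cam [0.4636 0.2246 0.3735]
```

View pics/w1.png

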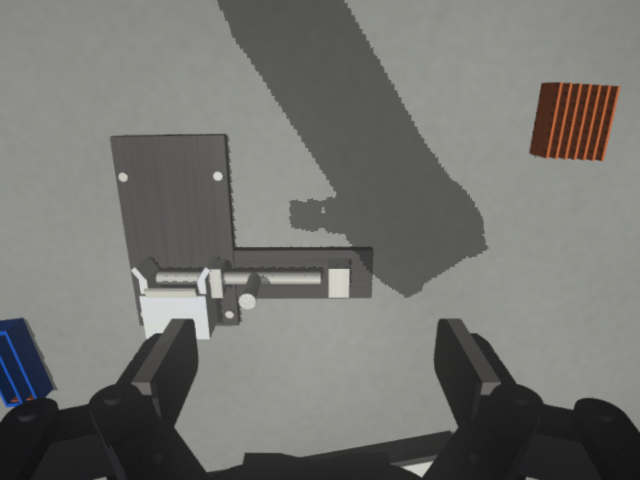

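```bash
cat > nest.py <<'E'
import pickle
from h import *
c=pickle.load(open('pics/w1.pkl','rb'))
P={(-135,-50):(111,136.5),(-135,50):(226,134.5),(-30,50):(233.5,247.5),(-30,180):(372.5,247.5),(20,180):(371.5,297)}
N=np.array(list(P))/1e3;W=np.array([onz(c,p,.01)[:2] for p in P.values()])
nm,wm=N.mean(0),W.mean(0);U,s,V=np.linalg.svd((N-nm).T@(W-wm));Rm=(U@V).T
print('yaw',np.degrees(np.arctan2(Rm[1,0],Rm[0,0])),'origin',wm-Rm@nm);print((((N-nm)@Rm.T+wm-W)*1e3).round(1))
k=onz(c,(247.5,301),.069);print('knob',k,'keeper',onz(c,(339,282),.035))
T=cam('top');print(tri([(c,(247.5,301)),(T,(250+289/6-.42,220+184/6-.42))]))
o=wm-Rm@nm;print('nest knob',Rm.T@(k[:2]-o))
E
python3 nest.py
```

```text
yaw -12.562513114656545 origin [0.59914814 0.06345163]
[[-1.6 -1. ]
 [-1.4 -0.5]
 [ 1.6 -0.5]
 [ 1.2  1.4]
 [ 0.2  0.6]]
knob [0.60736364 0.13415184 0.069     ] keeper [0.62331533 0.20819672 0.035     ]
(array([0.61190611, 0.12999933, 0.05755856]), [np.float64(0.0011309107207367935), np.float64(0.001130910720736702)])
nest knob [-0.0073588   0.07079451]
```

Call:
move_arm(rotation=[[0, 0, 0], [0, 0, 0], [0, 0, 0], [0, 0, 0], [0, 0, 0], [0, 0, 0], [0, 0, 0]], slide=[[-0.0155, -0.0117, 0.01], [-0.0155, -0.0117, 0.01], [-0.0155, -0.0117, 0.01], [-0.0155, -0.0117, 0.01], [-0.0155, -0.0117, 0.01], [0, 0, 0], [0, 0, 0]], gripper=[0.07, 0.06, 0.06, 0.06, 0.06, 0.06, 0.06])

```text
time_s: 2.12
tcp_pos: [0.604, 0.1388, 0.1803]
tcp_rot: [-0.342, -3.121, 0.001]
contact_force: [0.3, 0.2, -0.3]
gripper_width: 0.704
```

```bash
python3 look.py w2
```

```text
2.1167 [0.604  0.1388 0.1803] [[-0.9762, 0.2167, -0.002], [0.2167, 0.9762, -0.0004], [0.0018, -0.0009, -1.0]] [ 0.26  0.24 -0.26] 0.7039372008856786 cam [0.5223 0.1575 0.323 ]
```

View pics/w2.png

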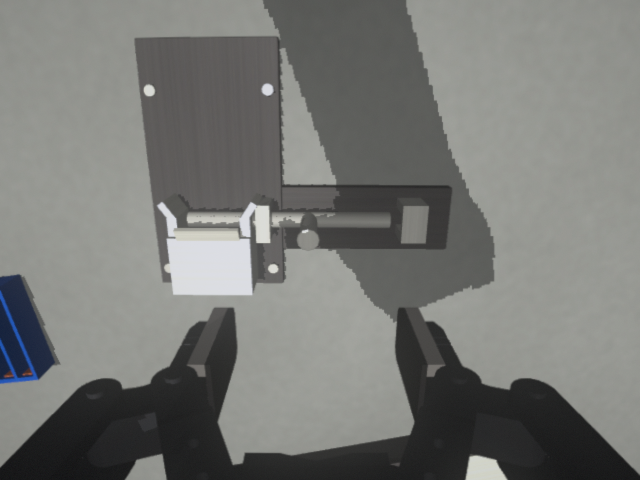

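```bash
cat > nest2.py <<'E'
import pickle
from h import *
c=pickle.load(open('pics/w2.pkl','rb'));c1=pickle.load(open('pics/w1.pkl','rb'))
P={(-135,-50):(136,38),(-135,50):(279.5,37),(-30,50):(284,186),(-30,180):(451,186),(20,180):(446.5,248),(50,-50):(163,283)}
N=np.array(list(P))/1e3;W=np.array([onz(c,p,.01)[:2] for p in P.values()])
nm,wm=N.mean(0),W.mean(0);U,s,V=np.linalg.svd((N-nm).T@(W-wm));Rm=(U@V).T
o=wm-Rm@nm
print('axis',c['R'][2]);print('yaw',np.degrees(np.arctan2(Rm[1,0],Rm[0,0])),'origin',o);print((((N-nm)@Rm.T+wm-W)*1e3).round(1))
k=onz(c,(308,238),.069);print('knob',k,'nest',Rm.T@(k[:2]-o));kk=onz(c,(413.5,217),.035);print('keeper c',kk,Rm.T@(kk[:2]-o))
T=cam('top');print(tri([(c,(308,238)),(T,(250+289/6-.42,220+184/6-.42))]),tri([(c,(308,238)),(c1,(247.5,301))]))
for z,pp in((.048,[(162,206),(252,205)]),(.043,[(167,238),(252,238),(174,295),(252,294)])):
  for p in pp:
    q=onz(c,p,z);print(p,Rm.T@(q[:2]-o))
E
python3 nest2.py
```

```text
axis [ 0.31394603 -0.06933728 -0.94690561]
yaw -12.506445915401994 origin [0.60010376 0.06328786]
[[-0.6 -1.1]
 [-1.  -0.2]
 [ 0.1 -1.4]
 [ 1.1  2. ]
 [ 0.7  0.5]
 [-0.2  0.2]]
knob [0.60639345 0.13392833 0.069     ] nest [-0.0091567   0.07032631]
keeper c [0.618461  0.2076874 0.035    ] [-0.01334798  0.14494842]
(array([0.61343274, 0.13072169, 0.04550146]), [np.float64(0.0012568760747676347), np.float64(0.0012568760747675145)]) (array([0.6063999 , 0.13427908, 0.07017477]), [np.float64(0.0004519853522412607), np.float64(0.0004519853522413812)])
(162, 206) [-0.02480395 -0.02892957]
(252, 205) [-0.02540816  0.03234396]
(167, 238) [-0.00015804 -0.02994636]
(252, 238) [-0.00020086  0.03043011]
(174, 295) [ 0.04456639 -0.02988026]
(252, 294) [0.04347613 0.02828559]
```

Call:
move_arm(rotation=[[0, 0, 0], [0, 0, 0], [0, 0, 0], [0, 0, 0], [0, 0, 0], [0, 0, 0], [0, 0, 0], [0, 0, 0]], slide=[[-0.0036, -0.0046, 0], [0, 0, 0], [0, 0, 0.022], [0, 0, 0.025], [0, 0, 0.025], [0, 0, 0.025], [0, 0, 0.02], [0, 0, 0.01]], gripper=[0.04, 0.04, 0.04, 0.04, 0.04, 0.04, 0.04, 0.04])

```text
time_s: 2.83
tcp_pos: [0.6055, 0.1342, 0.0521]
tcp_rot: [-0.339, -3.121, 0.001]
contact_force: [-0.4, 0.4, 0.1]
gripper_width: 0.471
```

```bash
python3 look.py w3
```

```text
2.8333 [0.6055 0.1342 0.0521] [[-0.9767, 0.2145, -0.0027], [0.2145, 0.9767, -0.0004], [0.0026, -0.001, -1.0]] [-0.43  0.43  0.12] 0.4705333558301846 cam [0.5239 0.1528 0.1949]
```

View pics/w3.png

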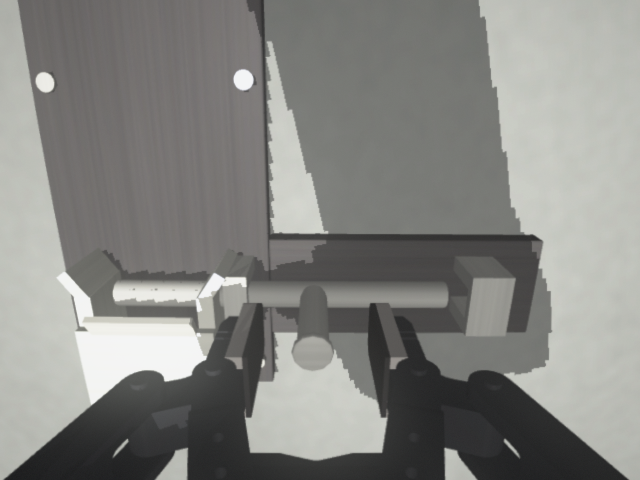

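The knob is centred between the pads at px (313,350). Closing on it.

Call:
move_arm(rotation=[[0, 0, 0], [0, 0, 0], [0, 0, 0], [0, 0, 0], [0, 0, 0], [0, 0, 0]], slide=[[0, 0, 0], [0, 0, 0], [0, 0, 0], [0, 0, 0], [0, 0, 0], [0, 0, 0]], gripper=[0.04, 0.01, 0.005, 0.005, 0.005, 0.005], newtons=25)

```text
time_s: 3.38
tcp_pos: [0.6081, 0.1339, 0.0559]
tcp_rot: [0.341, 3.121, 0.002]
contact_force: [0.1, -0.6, 7.2]
gripper_width: 0.142
```

Call:
move_arm(rotation=[[0, 0, 0], [0, 0, 0], [0, 0, 0], [0, 0, 0], [0, 0, 0], [0, 0, 0], [0, 0, 0], [0, 0, 0]], slide=[[0, 0.007, 0], [0, 0.007, 0], [0, 0.007, 0], [0, 0.007, 0], [0, 0.007, 0], [0, 0.007, 0], [0, 0.004, 0], [0, 0, 0]], gripper=[0.005, 0.005, 0.005, 0.005, 0.005, 0.005, 0.005, 0.005])

```text
time_s: 4.05
tcp_pos: [0.6181, 0.1784, 0.0559]
tcp_rot: [0.34, 3.121, -0.0]
contact_force: [-0.6, -2.0, 7.8]
gripper_width: 0.143
```

Call:
move_arm(rotation=[[0, 0, 0], [0, 0, 0], [0, 0, 0]], slide=[[0, 0, 0], [0, 0, 0], [0, 0, 0]], gripper=[0.005, 0.005, 0.005])

```text
time_s: 4.3
tcp_pos: [0.618, 0.1784, 0.0559]
tcp_rot: [0.341, 3.121, 0.001]
contact_force: [-0.3, -1.7, 6.8]
gripper_width: 0.143
```

```bash
python3 look.py w4
```

```text
4.3 [0.618  0.1784 0.0559] [[-0.9764, 0.216, 0.0025], [0.216, 0.9764, 0.0004], [-0.0024, 0.001, -1.0]] [-0.3  -1.71  6.79] 0.14267275847703878 cam [0.5357 0.1969 0.1983]
```

View pics/w4.png

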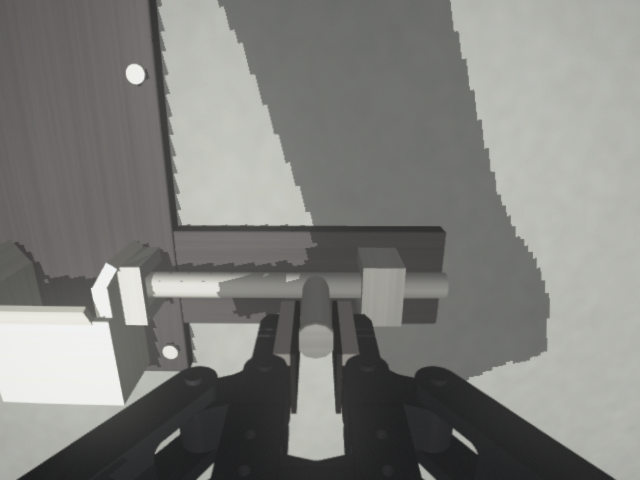

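Bolt travel is about 45.6 mm and the resistance is only about 2 N, so it isn't at the stop yet. Pushing on in small steps.

Call:
move_arm(rotation=[[0, 0, 0], [0, 0, 0], [0, 0, 0], [0, 0, 0], [0, 0, 0]], slide=[[0, 0.002, 0], [0, 0.002, 0], [0, 0, 0], [0, 0, 0], [0, 0, 0]], gripper=[0.005, 0.005, 0.005, 0.005, 0.005])

```text
time_s: 4.77
tcp_pos: [0.6181, 0.1786, 0.0558]
tcp_rot: [0.345, 3.122, -0.006]
contact_force: [-4.2, -8.8, 10.6]
gripper_width: 0.144
```

Call:
move_arm(rotation=[[0, 0, 0], [0, 0, 0], [0, 0, 0], [0, 0, 0]], slide=[[0, 0.003, 0], [0, 0, 0], [0, 0, 0], [0, 0, 0]], gripper=[0.005, 0.005, 0.005, 0.005])

```text
time_s: 5.1
tcp_pos: [0.6182, 0.1787, 0.0556]
tcp_rot: [-0.347, -3.121, 0.011]
contact_force: [-6.2, -14.7, 14.4]
gripper_width: 0.148
```

Call:
move_arm(rotation=[[0, 0, 0], [0, 0, 0], [0, 0, 0], [0, 0, 0], [0, 0, 0], [0, 0, 0], [0, 0, 0], [0, 0, 0]], slide=[[0, 0, 0], [0, -0.002, 0], [0, -0.002, 0], [0, -0.002, 0], [0, 0, -0.02], [0, 0, -0.035], [0, 0, -0.04], [0, 0, -0.04]], gripper=[0.03, 0.05, 0.05, 0.05, 0.05, 0.05, 0.0854, 0.0854])

```text
time_s: 5.77
tcp_pos: [0.6164, 0.1796, 0.1902]
tcp_rot: [-0.34, -3.122, 0.001]
contact_force: [1.2, 0.4, 0.4]
gripper_width: 0.849
```

```bash
python3 look.py w5
```

```text
5.7667 [0.6164 0.1796 0.1902] [[-0.9766, 0.2151, -0.0016], [0.2151, 0.9766, -0.0004], [0.0015, -0.0008, -1.0]] [1.24 0.35 0.37] 0.8492786650799131 cam [0.5347 0.1982 0.3328]
```

View pics/w5.png

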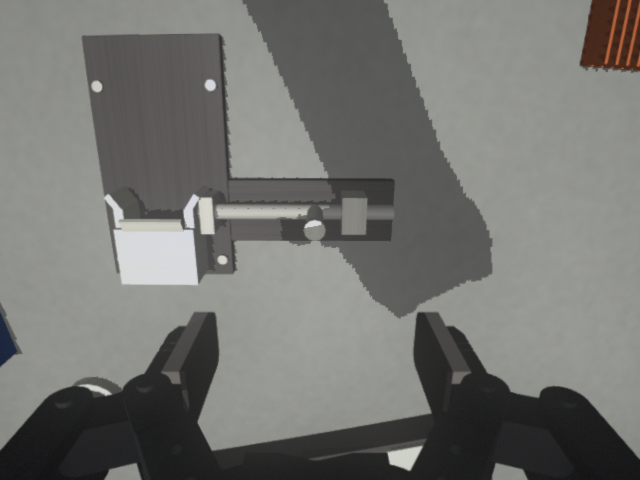

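Call:
move_arm(rotation=[[0, 0, 0], [0, 0, 0], [0, 0, 0], [0, 0, 0], [0, 0, 0], [0, 0, 0], [0, 0, 0], [0, 0, 0]], slide=[[-0.0061, -0.0311, 0], [-0.0061, -0.0311, 0], [-0.0061, -0.0311, 0], [-0.0061, -0.0311, 0], [-0.0061, -0.0311, 0], [-0.0061, -0.0311, 0], [-0.0061, -0.0311, 0], [-0.0061, -0.0311, 0]], gripper=[0.0854, 0.0854, 0.0854, 0.0854, 0.0854, 0.0854, 0.0854, 0.0854])

```text
time_s: 6.48
tcp_pos: [0.611, -0.0751, 0.1892]
tcp_rot: [0.34, 3.123, 0.001]
contact_force: [-0.1, -0.6, -0.4]
gripper_width: 1.003
```

Call:
move_arm(rotation=[[0, 0, 0], [0, 0, 0], [0, 0, 0], [0, 0, 0], [0, 0, 0], [0, 0, 0], [0, 0, 0], [0, 0, 0]], slide=[[-0.0061, -0.0311, 0], [-0.0061, -0.0311, 0], [-0.0061, -0.0311, 0], [-0.0061, -0.0311, 0], [-0.0061, -0.0311, 0], [-0.0061, -0.0311, 0], [0, 0, 0], [0, 0, 0]], gripper=[0.0854, 0.0854, 0.0854, 0.0854, 0.0854, 0.0854, 0.0854, 0.0854])

```text
time_s: 7.15
tcp_pos: [0.6058, -0.2666, 0.1888]
tcp_rot: [-0.347, -3.122, 0.001]
contact_force: [0.4, 0.9, -0.1]
gripper_width: 1.0
```

```bash
python3 look.py w6
python3 - <<'E'
import pickle
from h import *
c=pickle.load(open('pics/w5.pkl','rb'))
P={(-135,-50):(83,37),(-135,50):(219.5,35),(-30,50):(230,179),(-30,180):(394,180),(20,180):(391.5,241)}
N=np.array(list(P))/1e3;W=np.array([onz(c,p,.01)[:2] for p in P.values()])
nm,wm=N.mean(0),W.mean(0);U,s,V=np.linalg.svd((N-nm).T@(W-wm));Rm=(U@V).T;o=wm-Rm@nm
print('yaw',np.degrees(np.arctan2(Rm[1,0],Rm[0,0])),'origin',o);print((((N-nm)@Rm.T+wm-W)*1e3).round(1))
k=onz(c,(315,230),.069);print('knob',k,'nest',Rm.T@(k[:2]-o))
E
```

```text
7.15 [ 0.6058 -0.2666  0.1888] [[-0.9756, 0.2195, -0.0005], [0.2195, 0.9756, -0.0008], [0.0003, -0.0009, -1.0]] [ 0.39  0.88 -0.14] 0.9996931383788671 cam [ 0.5239 -0.2476  0.3314]
yaw -12.451967293486891 origin [0.60077795 0.06324506]
[[-0.7 -1. ]
 [-0.9  0.5]
 [ 0.7 -1.4]
 [ 0.7  1.4]
 [ 0.3  0.5]]
knob [0.61774472 0.1795974  0.069     ] nest [-0.00852035  0.11727379]
```

View pics/w6.png

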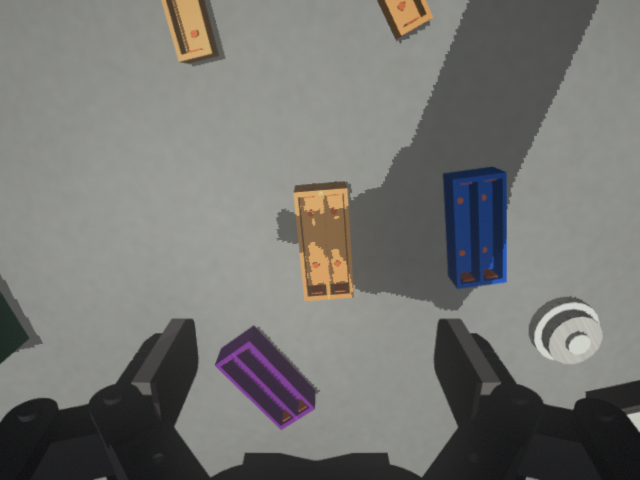

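Knob now measures nest y 117.3 mm (118 at the stop), so the bolt is home. The tan double holder is at px (325,242), with blue to the right at (475,228) and purple below left at (265,378).

```bash
cat > hold.py <<'E'
import pickle,sys
from h import *
n=sys.argv[1];c=pickle.load(open(f'pics/{n}.pkl','rb'));im=cv2.imread(f'pics/{n}.png')
h=cv2.cvtColor(im,cv2.COLOR_BGR2HSV);m=cv2.inRange(h,(8,60,90),(28,255,255))
m=cv2.morphologyEx(m,cv2.MORPH_CLOSE,np.ones((9,9)))
for q in cv2.findContours(m,0,1)[0]:
    if cv2.contourArea(q)>2500:
        hull=cv2.convexHull(q);a=cv2.approxPolyDP(hull,5,True)[:,0];print(a.tolist())
        for z in (.026,0.):
            r=cv2.minAreaRect(np.array([onz(c,p,z)[:2]*1000 for p in hull[:,0]],np.float32));print(z,r)
E
python3 hold.py w6
python3 - <<'E'
import cv2
a=cv2.imread('pics/w6.png')[170:310,270:380];cv2.imwrite('pics/w6z.png',cv2.resize(a,None,fx=4,fy=4,interpolation=2))
E
```

```text
[[343, 182], [353, 296], [304, 300], [293, 192], [300, 185]]
0.026 ((633.0672607421875, -265.1849670410156), (40.740699768066406, 95.03495025634766), 82.11722564697266)
0.0 ((642.357666015625, -266.67950439453125), (44.20928192138672, 103.12611389160156), 82.11721801757812)
```

View pics/w6z.png

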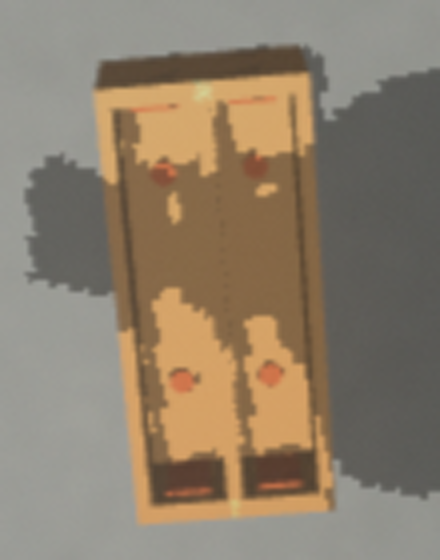

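Run:
```python
import pickle
from h import *
c=pickle.load(open('pics/w6.pkl','rb'))
Q=[(95,90),(310,72),(334,511),(138,524)]
P=np.array([onz(c,(270+u/4-.4,170+v/4-.4),.026)[:2] for u,v in Q])
print(P.round(4),P.mean(0),[np.linalg.norm(P[i]-P[i-1]).round(4) for i in range(4)])
d=(P[2]+P[3]-P[0]-P[1]);print(np.degrees(np.arctan2(d[1],d[0])))
T=cam('top');print('tri',tri([(c,proj(c,[*P.mean(0),.026])[0]),(T,(441.3,242.7))]))
# blue top rim corners
print([onz(c,p,.026)[:2].round(3) for p in [(444,178),(505,174),(506,281),(456,288)]])
```

```text
[[ 0.5882 -0.279 ]
 [ 0.5935 -0.2395]
 [ 0.6829 -0.2523]
 [ 0.6771 -0.2916]] [ 0.63540878 -0.26557777] [np.float64(0.0898), np.float64(0.0398), np.float64(0.0903), np.float64(0.0397)]
-8.121412471560781
tri (array([ 0.63411029, -0.26605899,  0.03125918]), [np.float64(0.0009719449834205461), np.float64(0.0009719449834207477)])
[array([ 0.602, -0.168]), array([ 0.609, -0.124]), array([ 0.696, -0.129]), array([ 0.693, -0.17 ])]
```

Call:
move_arm(rotation=[[0, 0, -4.6], [0, 0, 0], [0, 0, 0], [0, 0, 0], [0, 0, 0], [0, 0, 0], [0, 0, 0]], slide=[[0, 0, 0], [0.0019, 0.0052, 0], [0, 0, 0.03], [0, 0, 0.03], [0, 0, 0.03], [0, 0, 0.03], [0, 0, 0]], gripper=[0.0854, 0.0854, 0.0854, 0.0854, 0.0854, 0.075, 0.075])

```text
time_s: 7.78
tcp_pos: [0.6023, -0.2546, 0.0633]
tcp_rot: [-0.213, -3.125, -0.006]
contact_force: [-1.4, 0.4, -1.8]
gripper_width: 0.881
```

```bash
python3 look.py w7
```

```text
7.7833 [ 0.6023 -0.2546  0.0633] [[-0.9907, 0.1359, -0.0088], [0.1359, 0.9907, 0.0042], [0.0092, 0.0029, -1.0]] [-1.44  0.37 -1.81] 0.8810632900521966 cam [ 0.5204 -0.2433  0.2066]
```

View pics/w7.png

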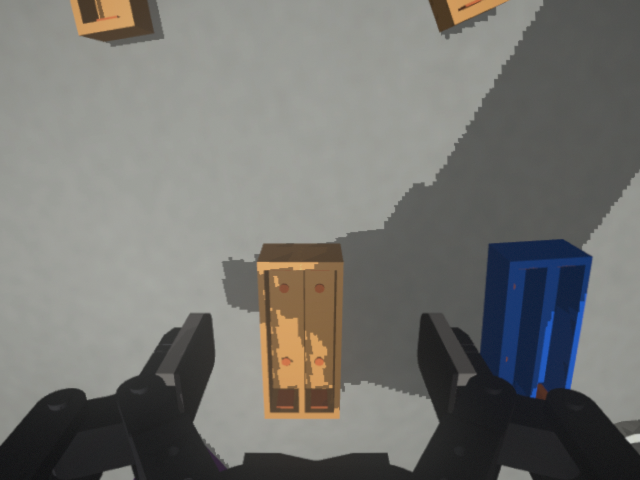

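Run:
```python
import pickle
from h import *
c=pickle.load(open('pics/w7.pkl','rb'));c6=pickle.load(open('pics/w6.pkl','rb'))
Q=[(258,263),(343,262),(340,418),(265,419)]
P=np.array([onz(c,p,.026)[:2] for p in Q])
print(P.round(4),P.mean(0),[np.linalg.norm(P[i]-P[i-1]).round(4) for i in range(4)])
d=(P[2]+P[3]-P[0]-P[1]);print(np.degrees(np.arctan2(d[1],d[0])))
Z=[(95,90),(310,72),(334,511),(138,524)]
for p,(u,v) in zip(Q,Z): print(tri([(c,p),(c6,(270+u/4-.4,170+v/4-.4))]))
s=read_state();p=s['tcp_pos'];print(p,s['time_s'])
print([onz(c,p,.026)[:2].round(3) for p in [(503,262),(590,255)]])
```

```text
[[ 0.5889 -0.2788]
 [ 0.5937 -0.2398]
 [ 0.6825 -0.2516]
 [ 0.6777 -0.2913]] [ 0.63570205 -0.26537591] [np.float64(0.0897), np.float64(0.0392), np.float64(0.0896), np.float64(0.04)]
-7.791182561224136
(array([ 0.58773042, -0.2784593 ,  0.02864604]), [np.float64(0.0002576200922108109), np.float64(0.00025762009221088597)])
(array([ 0.59325972, -0.23968922,  0.02716175]), [np.float64(0.00017635901863172196), np.float64(0.00017635901863169627)])
(array([ 0.68350808, -0.25198603,  0.02485674]), [np.float64(0.0003486594201845118), np.float64(0.00034865942018452766)])
(array([ 0.67644486, -0.29115763,  0.02736754]), [np.float64(0.00021511486051327587), np.float64(0.00021511486051329989)])
[ 0.60370222 -0.25567394  0.06640352] 7.8333
[array([ 0.604, -0.166]), array([ 0.606, -0.124])]
```

Call:
move_arm(rotation=[[0, 0, 0], [0, 0, 0], [0, 0, 0], [0, 0, 0], [0, 0, 0], [0, 0, 0]], slide=[[-0.002, -0.0053, 0], [0, 0, 0.02], [0, 0, 0.02], [0, 0, 0.014], [0, 0, 0], [0, 0, 0]], gripper=[0.075, 0.075, 0.075, 0.075, 0.075, 0.075])

```text
time_s: 8.33
tcp_pos: [0.6072, -0.2643, 0.0162]
tcp_rot: [0.215, 3.134, -0.0]
contact_force: [0.8, -0.4, -0.5]
gripper_width: 0.883
```

Call:
move_arm(rotation=[[0, 0, 0], [0, 0, 0], [0, 0, 0], [0, 0, 0]], slide=[[0.0025, 0.0028, 0.006], [0, 0, 0.006], [0, 0, 0], [0, 0, 0]], gripper=[0.075, 0.075, 0.075, 0.075])

```text
time_s: 8.67
tcp_pos: [0.6046, -0.2608, 0.0033]
tcp_rot: [-0.215, -3.134, -0.0]
contact_force: [-0.6, 0.5, 0.4]
gripper_width: 0.882
```

Call:
move_arm(rotation=[[0, 0, 0], [0, 0, 0], [0, 0, 0], [0, 0, 0], [0, 0, 0], [0, 0, 0]], slide=[[0, 0, 0], [0, 0, 0], [0, 0, 0], [0, 0, 0], [0, 0, 0], [0, 0, 0]], gripper=[0.05, 0.03, 0.03, 0.03, 0.03, 0.03], newtons=45)

```text
time_s: 9.17
tcp_pos: [0.605, -0.2613, 0.0038]
tcp_rot: [0.215, 3.133, -0.0]
contact_force: [-0.3, -0.0, 4.5]
gripper_width: 0.455
```

Call:
move_arm(rotation=[[0, 0, 0], [0, 0, 0], [0, 0, 0], [0, 0, 0], [0, 0, 0], [0, 0, 0], [0, 0, 0]], slide=[[0, 0, -0.005], [0, 0, -0.01], [0, 0, -0.02], [0, 0, -0.025], [0, 0, -0.03], [0, 0, 0], [0, 0, 0]], gripper=[0.03, 0.03, 0.03, 0.03, 0.03, 0.03, 0.03])

```text
time_s: 9.75
tcp_pos: [0.6059, -0.2615, 0.0958]
tcp_rot: [0.215, 3.13, -0.001]
contact_force: [-1.0, -0.0, -2.0]
gripper_width: 0.458
```

```bash
python3 look.py w8; python3 -c "
from h import *
cv2.imwrite('pics/s8.png',cv2.resize(snapshot('scene')[280:420,120:320],None,fx=4,fy=4))"
```

```text
9.75 [ 0.6059 -0.2615  0.0958] [[-0.9906, 0.1366, 0.0039], [0.1366, 0.9906, -0.0012], [-0.004, -0.0006, -1.0]] [-0.97 -0.04 -1.95] 0.4583165753840157 cam [ 0.5221 -0.2493  0.2381]
```

View pics/w8.png

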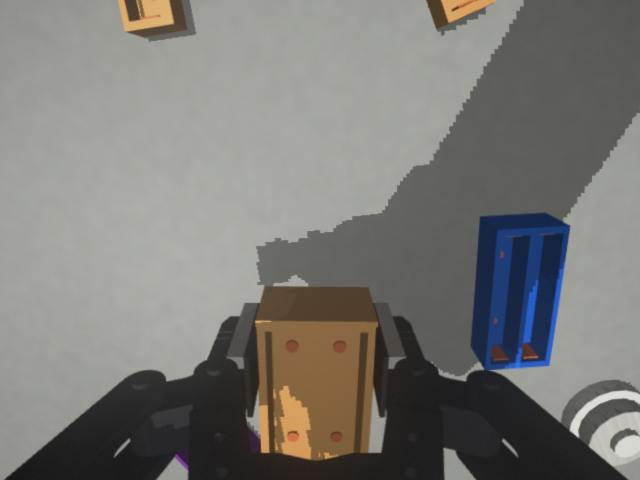

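View pics/s8.png

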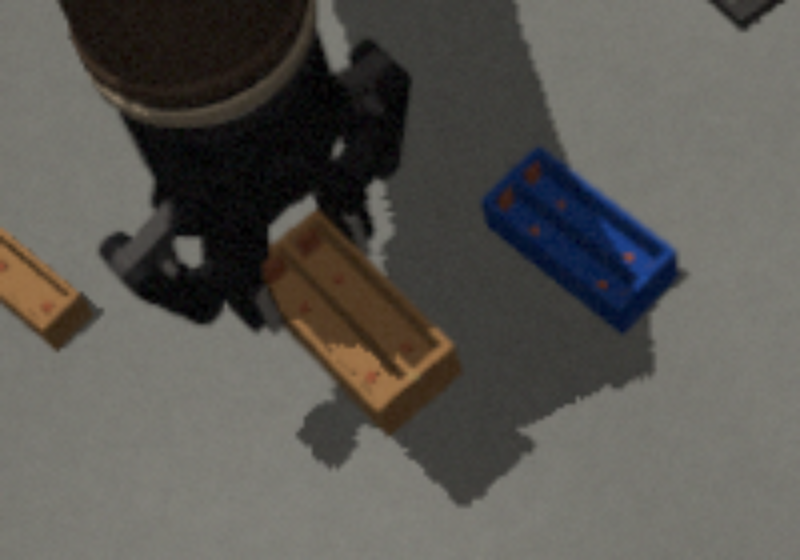

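Call:
move_arm(rotation=[[0, 0, 4.65], [0, 0, 0], [0, 0, 0], [0, 0, 0], [0, 0, 0], [0, 0, 0], [0, 0, 0], [0, 0, 0]], slide=[[0, 0, 0], [0.0159, 0.0263, 0], [0.0159, 0.0263, 0], [0.0159, 0.0263, 0], [0.0159, 0.0263, 0], [0.0159, 0.0263, 0], [0.0159, 0.0263, 0], [0.0159, 0.0263, 0]], gripper=[0.03, 0.03, 0.03, 0.03, 0.03, 0.03, 0.03, 0.03])

```text
time_s: 10.52
tcp_pos: [0.534, -0.0558, 0.092]
tcp_rot: [-0.342, -3.12, 0.0]
contact_force: [0.1, 0.3, -1.7]
gripper_width: 0.457
```

Call:
move_arm(rotation=[[0, 0, 0], [0, 0, 0], [0, 0, 0], [0, 0, 0], [0, 0, 0], [0, 0, 0], [0, 0, 0], [0, 0, 0]], slide=[[0.0159, 0.0263, 0], [0.0159, 0.0263, 0], [0.0159, 0.0263, 0], [0.0159, 0.0263, 0], [0.0159, 0.0263, 0], [0, 0, 0], [0, 0, 0], [0, 0, 0]], gripper=[0.03, 0.03, 0.03, 0.03, 0.03, 0.03, 0.03, 0.03])

```text
time_s: 11.18
tcp_pos: [0.4862, 0.0879, 0.0926]
tcp_rot: [-0.341, -3.122, 0.002]
contact_force: [-0.2, -1.0, -1.1]
gripper_width: 0.458
```

```bash
python3 look.py w9;  python3 -c "
from h import *
cv2.imwrite('pics/s9.png',cv2.resize(snapshot('scene')[180:310,200:390],None,fx=4,fy=4))
cv2.imwrite('pics/t9.png',cv2.resize(snapshot('top')[215:325,250:360],None,fx=5,fy=5))"
```

```text
11.1833 [0.4862 0.0879 0.0926] [[-0.9764, 0.2161, -0.0014], [0.2161, 0.9764, -0.0009], [0.0012, -0.0012, -1.0]] [-0.17 -1.04 -1.13] 0.45784652089341127 cam [0.4044 0.1066 0.2352]
```

View pics/w9.png

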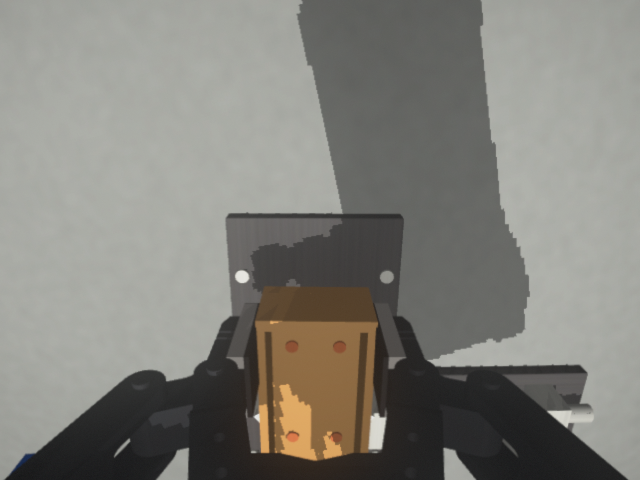

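View pics/s9.png

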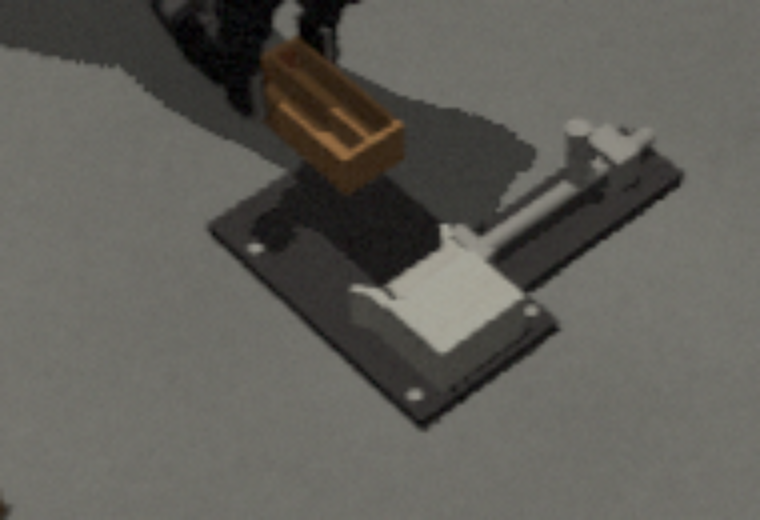

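Run:
```python
import pickle
from h import *
c=pickle.load(open('pics/w9.pkl','rb'));p0=np.array([.4862,.0879])
M=np.array([[-.9764,.2161],[.2161,.9764]])
for n,p,z in(('plateR',(227,214),.01),('plateL',(403,214),.01),('hr',(258,321.5),.115),('hl',(377.5,321.5),.115),('br',(263,287),.089),('bl',(371,288),.089),('frontbolts',(242,277),.011),('',(387,277),.011)):
    q=onz(c,p,z)[:2];print(n,q.round(4),(M.T@(q-p0)*1e3).round(1))
```

```text
plateR [0.4557 0.0448] [ 20.5 -48.7]
plateL [0.4767 0.1403] [20.6 49.2]
hr [0.4688 0.0732] [ 13.9 -18.1]
hl [0.4771 0.1111] [13.9 20.7]
br [0.4686 0.0718] [ 13.8 -19.5]
bl [0.4779 0.1121] [13.4 21.8]
frontbolts [0.494  0.0429] [-17.3 -42.3]
 [0.5121 0.1254] [-17.2  42.2]
```

View pics/t9.png

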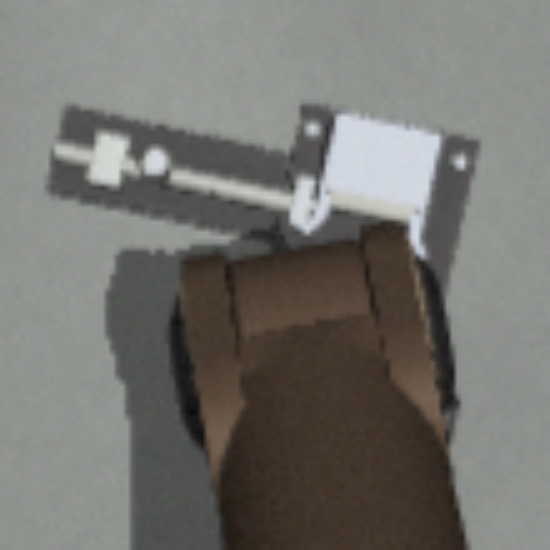

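Call:
move_arm(rotation=[[0, 0, 0], [0, 0, 0], [0, 0, 0], [0, 0, 0], [0, 0, 0], [0, 0, 0], [0, 0, 0], [0, 0, 0]], slide=[[0, -0.0008, 0.02], [0, 0, 0.02], [0, 0, 0.018], [0, 0, 0.01], [0, 0, 0.005], [0, 0, 0.002], [0, 0, 0], [0, 0, 0]], gripper=[0.03, 0.03, 0.03, 0.03, 0.03, 0.03, 0.03, 0.03])

```text
time_s: 12.0
tcp_pos: [0.4871, 0.0876, 0.0189]
tcp_rot: [0.342, 3.122, 0.001]
contact_force: [0.3, -0.4, -0.9]
gripper_width: 0.456
```

Call:
move_arm(rotation=[[0, 0, 0], [0, 0, 0], [0, 0, 0], [0, 0, 0], [0, 0, 0], [0, 0, 0]], slide=[[0, 0, 0.0015], [0, 0, 0.0015], [0, 0, 0.0015], [0, 0, 0.001], [0, 0, 0], [0, 0, 0]], gripper=[0.03, 0.03, 0.03, 0.03, 0.03, 0.03])

```text
time_s: 12.5
tcp_pos: [0.4868, 0.0878, 0.0137]
tcp_rot: [0.342, 3.122, 0.001]
contact_force: [-3.9, -0.4, 10.8]
gripper_width: 0.458
```

```bash
python3 look.py w10;  python3 -c "
from h import *
cv2.imwrite('pics/s10.png',cv2.resize(snapshot('scene')[180:310,200:390],None,fx=4,fy=4))"
```

```text
12.5 [0.4868 0.0878 0.0137] [[-0.9763, 0.2164, 0.0007], [0.2164, 0.9763, 0.0005], [-0.0005, 0.0007, -1.0]] [-3.9  -0.45 10.77] 0.45756083794168045 cam [0.4047 0.1064 0.1562]
```

View pics/s10.png

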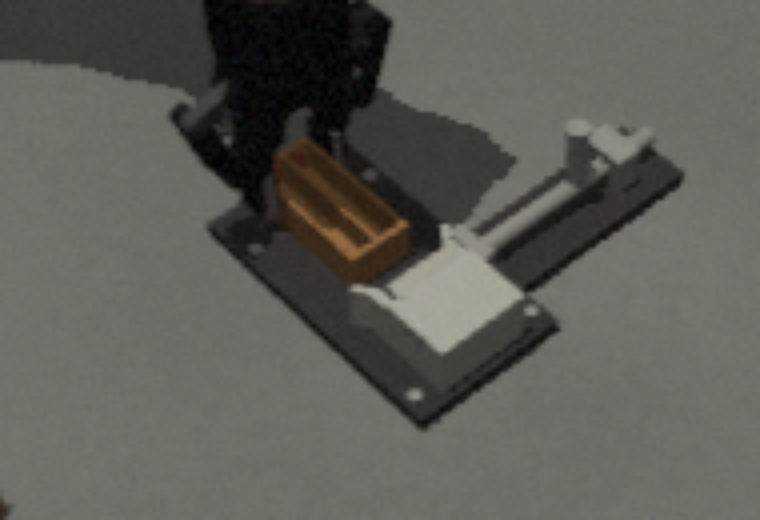

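View pics/w10.png

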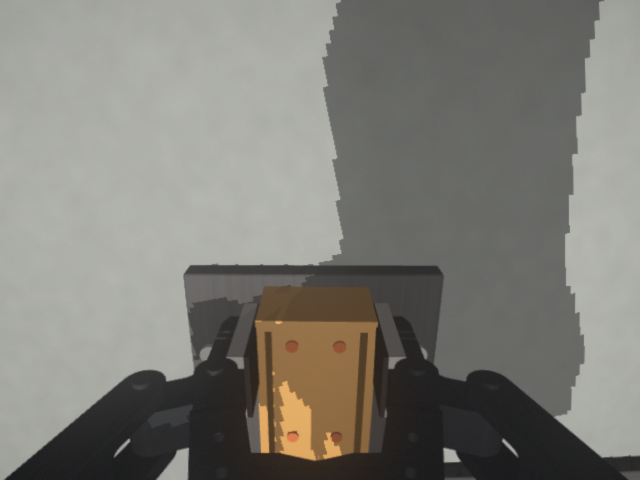

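Call:
move_arm(rotation=[[0, 0, 0], [0, 0, 0], [0, 0, 0], [0, 0, 0], [0, 0, 0], [0, 0, 0], [0, 0, 0], [0, 0, 0]], slide=[[0, 0, -0.0015], [-0.007, 0, 0], [-0.007, 0, 0], [-0.007, 0, 0], [-0.007, 0, 0], [-0.007, 0, 0], [0, 0, 0], [0, 0, 0]], gripper=[0.03, 0.03, 0.03, 0.03, 0.03, 0.03, 0.03, 0.03])

```text
time_s: 13.27
tcp_pos: [0.521, 0.0798, 0.0141]
tcp_rot: [-0.343, -3.123, 0.0]
contact_force: [-0.8, -0.3, -0.5]
gripper_width: 0.461
```

```bash
python3 look.py w11;  python3 -c "
from h import *
cv2.imwrite('pics/s11.png',cv2.resize(snapshot('scene')[180:310,200:390],None,fx=4,fy=4))"
```

```text
13.2667 [0.521  0.0798 0.0141] [[-0.9762, 0.217, -0.0002], [0.217, 0.9762, -0.0001], [0.0002, -0.0002, -1.0]] [-0.78 -0.3  -0.53] 0.46087956653620193 cam [0.4391 0.0985 0.1566]
```

View pics/s11.png

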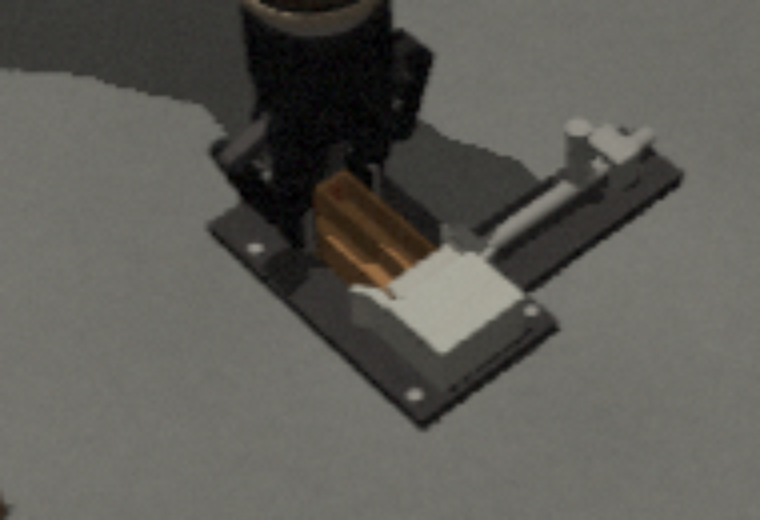

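Call:
move_arm(rotation=[[0, 0, 0], [0, 0, 0], [0, 0, 0], [0, 0, 0], [0, 0, 0], [0, 0, 0]], slide=[[-0.005, 0, 0.0005], [-0.005, 0, 0], [-0.005, 0, 0], [-0.005, 0, 0], [0, 0, 0], [0, 0, 0]], gripper=[0.03, 0.03, 0.03, 0.03, 0.03, 0.03])

```text
time_s: 13.87
tcp_pos: [0.5407, 0.0755, 0.0138]
tcp_rot: [0.343, 3.122, 0.0]
contact_force: [0.5, -0.2, -0.4]
gripper_width: 0.459
```

Call:
move_arm(rotation=[[0, 0, 0], [0, 0, 0], [0, 0, 0], [0, 0, 0], [0, 0, 0]], slide=[[-0.004, 0, 0], [-0.004, 0, 0], [0, 0, 0], [0, 0, 0], [0, 0, 0]], gripper=[0.03, 0.03, 0.03, 0.03, 0.03], newtons=60)

```text
time_s: 14.28
tcp_pos: [0.5478, 0.0741, 0.0138]
tcp_rot: [-0.342, -3.123, -0.0]
contact_force: [-3.4, -0.1, 4.5]
gripper_width: 0.454
```

Call:
move_arm(rotation=[[0, 0, 0], [0, 0, 0], [0, 0, 0], [0, 0, 0], [0, 0, 0]], slide=[[-0.003, 0, 0], [-0.003, 0, 0], [0, 0, 0], [0, 0, 0], [0, 0, 0]], gripper=[0.03, 0.03, 0.03, 0.03, 0.03])

```text
time_s: 14.7
tcp_pos: [0.552, 0.0732, 0.0138]
tcp_rot: [-0.341, -3.12, -0.0]
contact_force: [-9.3, 1.2, 10.7]
gripper_width: 0.456
```

Call:
move_arm(rotation=[[0, 0, 0], [0, 0, 0], [0, 0, 0], [0, 0, 0], [0, 0, 0]], slide=[[-0.002, 0, -0.0005], [-0.002, 0, 0], [0, 0, 0], [0, 0, 0], [0, 0, 0]], gripper=[0.03, 0.03, 0.03, 0.03, 0.03])

```text
time_s: 15.12
tcp_pos: [0.5551, 0.0724, 0.0139]
tcp_rot: [-0.34, -3.118, 0.0]
contact_force: [-8.7, 1.8, 7.5]
gripper_width: 0.463
```

Call:
move_arm(rotation=[[0, 0, 0], [0, 0, 0], [0, 0, 0], [0, 0, 0], [0, 0, 0]], slide=[[-0.0015, 0, 0], [-0.0015, 0, 0], [0, 0, 0], [0, 0, 0], [0, 0, 0]], gripper=[0.03, 0.03, 0.03, 0.03, 0.03])

```text
time_s: 15.53
tcp_pos: [0.5552, 0.0724, 0.0138]
tcp_rot: [-0.339, -3.113, 0.0]
contact_force: [-19.3, 3.4, 17.3]
gripper_width: 0.455
```

```bash
python3 look.py w12;  python3 -c "
from h import *
cv2.imwrite('pics/s12.png',cv2.resize(snapshot('scene')[180:310,200:390],None,fx=4,fy=4))"
```

```text
15.5333 [0.5552 0.0724 0.0138] [[-0.9765, 0.2153, -0.0103], [0.2153, 0.9766, 0.0009], [0.0102, -0.0014, -0.9999]] [-19.33   3.37  17.33] 0.45472869815346123 cam [0.4747 0.0908 0.1572]
```

View pics/s12.png

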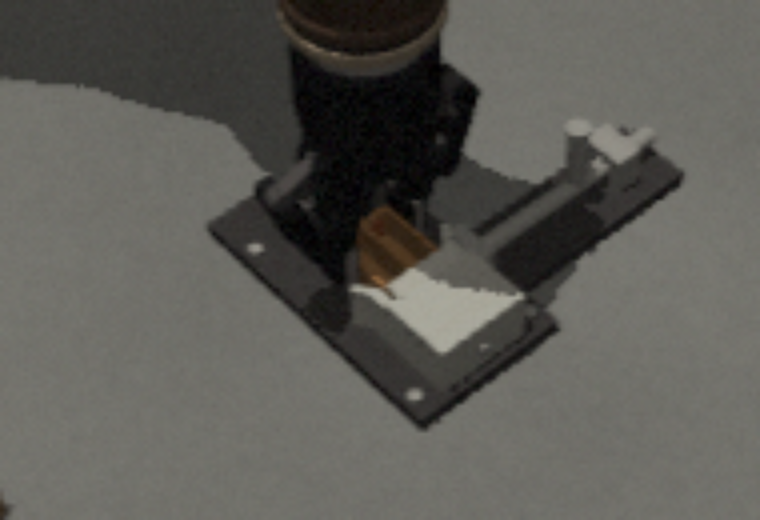

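View pics/w12.png

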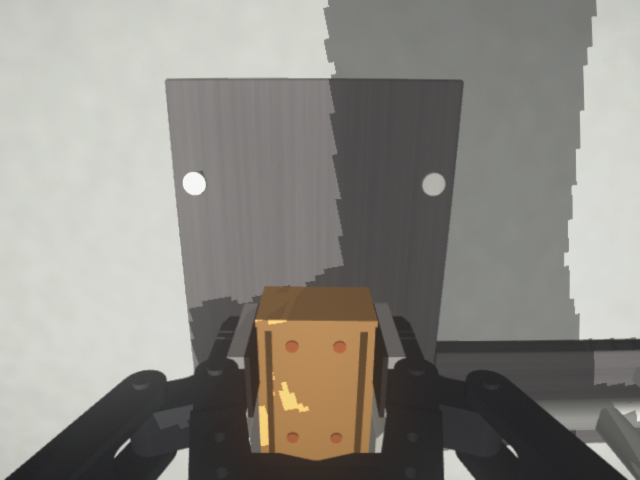

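Run:
```python
import pickle
from h import *
c=pickle.load(open('pics/w12.pkl','rb'));ex=np.array([.9764,-.2161]);ey=np.array([.2161,.9764]);o=np.array([.6005,.0633])
for n,p,z in(('pR',(166,80),.01),('pL',(462.5,80),.01),('rimR',(258,321.5),.036),('rimL',(377.5,321.5),.036),('botR',(263.5,287),.01),('botL',(371,288),.01)):
    q=onz(c,p,z)[:2]-o;print(n,(q@ex*1e3).round(1),(q@ey*1e3).round(1))
```

```text
pR -134.9 -50.1
pL -135.0 48.3
rimR -59.6 -19.1
rimL -59.7 19.9
botR -59.8 -20.3
botL -59.4 21.0
```

Call:
move_arm(rotation=[[0, 0, 0], [0, 0, 0], [0, 0, 0], [0, 0, 0], [0, 0, 0], [0, 0, 0], [0, 0, 0], [0, 0, 0]], slide=[[0, 0, 0], [0, 0, 0], [0, 0, 0], [0, 0, 0], [0, 0, 0], [0, 0, 0], [0, 0, 0], [0, 0, 0]], gripper=[0.03, 0.03, 0.03, 0.03, 0.03, 0.03, 0.03, 0.03])

```text
time_s: 16.3
tcp_pos: [0.5552, 0.0724, 0.0138]
tcp_rot: [-0.339, -3.113, 0.0]
contact_force: [-19.2, 3.5, 17.6]
gripper_width: 0.459
```

Pose and force held steady over 0.67 s. Handing in.

```bash
python3 -c "
from cell import *
print(job_done());s=read_state();print(s['time_s'],s['tcp_pos'],s['contact_force'])"
```

```text
the job is handed in; nothing more can be done
None
the job is handed in; nothing more can be done
```

I slid the bolt into its keeper, then gripped the tan double holder and pushed it flat along the lane. I handed in at about 16.3 s, still holding it pressed against the plunger's stop.

- **Bolt:** it stopped firmly, with no further movement as the push rose to about 15 N. The knob measured nest y 117.3 mm, against 118 mm expected at the stop.
- **Holder:** its rear end measured nest x -59.6 mm, against -60 mm for home. The tool's own position agreed, and the holder had not slipped in the grip. The last 3 mm of commanded push moved it about 0.1 mm while the force rose from 9 N to 19 N. I take that as the solid stop, since the plunger can't be seen directly. Pose and force then held steady for 0.67 s at about 19 N forward and 17 N of upward reaction at the tool.
- **Disagreements:** the top camera placed the nest about 5 mm to one side of where the wrist camera did. I used the wrist values, and the fit confirmed them. The tool ended tilted by about 0.6° under the load.
- **Not checked:** I did not touch the other objects. I did not measure them again at the end.

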